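# Free a solenoid's plunger and hold it at the gap set on the index

## Task

The solenoid on the test board is due for a current reading at the air gap set by the pointer. Take the transit bracket off the plunger and hang it astride the stand's horizontal bar, then draw the plunger straight up out of the coil by its knob, without forcing it sideways in the bore, until the knob's lower edge is level with the pointer, and finish while still holding it there, steady. Do not shift the pointer, do not draw the plunger right out, and leave the multimeter, the spare coil and the screwdriver where they are.

Things in the scene. Friction and masses are not known exactly. Their poses are not given: they have to be found in the camera images.
- solenoid: Fixed black board 12 mm thick, 130 mm in x, from y = -65 to +125 mm, with a grey steel yoke on it, 70 mm (x) by 90 mm (y), 96 mm tall, copper winding showing at +x and -x, vertical bore in its top. Origin: on the bore's axis, at the board's underside; z up. The bracket's legs stand apart along x. The pointer's column, 14 mm thick and 207 mm tall, stands at y = +105 mm.
- bore_mouth (a point): Centre of the bore's mouth in the yoke's flat top face, 108 mm above the table. The bore is 17.2 mm wide and 86 mm deep; the plunger's rod is 16 mm thick.
- plunger: Loose steel plunger in the bore, 0.14 to 0.28 kg: rod 16 mm thick and 104 mm long under a round black knob 26 mm across and 30 mm tall. Origin: centre of the knob's lower face (its lower edge); z up along the rod. Fully in (the start), the lower edge is 18 mm above the yoke. It drops back if let go. Drawn right out means lower edge 86 mm above the yoke.
- pointer_tip (a point): Tip of the steel pointer, beside the knob at y = +45 mm from the bore's axis and pointing at it; it shows the height wanted, 20 to 50 mm above the lower edge's fully-in height. The pointer is 8 mm thick, on an aluminium clamp block 28 mm square and 22 mm tall on the column; it stays put unless pushed with 8 N.
- bracket: Loose aluminium upside-down U of 3 mm strip, 0.09 kg: flat bridge 46 mm long (x), 30 mm wide (y); two legs 52 mm long, 40 mm apart inside. At the start it stands on the yoke astride the knob, legs at its +x and -x, yaw within 0.1 rad of the solenoid's. Origin: centre of the bridge's underside; z up. Can be pinched from above across x.
- stand: Fixed black stand: round horizontal bar 16 mm thick and 256 mm long, along y, on two round posts 16 mm thick at y = -115 mm and +115 mm with flared feet 52 mm wide. Origin: on the table under the middle of the bar; z is up. Nothing is under the bar.
- bar_top (a point): Middle of the bar, on its upper edge, 160 mm above the table.
- multimeter: Bystander: grey hand-held multimeter lying flat, 150 by 78 by 34 mm. Origin: centre of its underside.
- spare_coil: Bystander: spare copper coil on a white bobbin, standing, 68 mm across and 60 mm tall. Origin: centre of its underside.
- screwdriver: Bystander: screwdriver lying flat, about 190 mm long.

How it is judged:
By the outcome, as a careful person would: the job done as asked, in the order asked, and still so for the second after the job is handed in, while the arm keeps its last pose, push and grip.
It also fails if it takes over 51 s, if anything falls off the work surface, if the arm or the gripper's body presses on something with over 40 N, if the wrist force passes 120 N, or if a joint passes its speed limit or range.

## Robot

A 6-joint arm with a two-finger parallel gripper is mounted at the origin on the work surface. World frame = base frame: x ahead of the robot, y to its left, z up, the work surface at z = 0. Lengths are in m, angles in rad, forces in N, time in s.
With the tool pointing down it reaches from about 0.35 to 0.975 m from the base axis. Payload 4.9 kg.
Tool frame: the origin (TCP) lies at the very end of the fingers, on their centre line; the grasp point (between the pads) lies manip.grip_point_offset behind it (manip.grip_point_offset is the distance from the TCP to the grasp point, in m); z points along the fingers, y is the line along which they close (so a half turn about z gives the same grasp; the last joint's range is limited). The gripper opens to 85 mm and grips with 20 to 120 N. Pads are 22 mm wide; open, the fingers measure 114 mm over their backs; the gripper's body (76 mm by 85 mm) begins 54 mm behind the grasp point. The pads swing forward as they close: fully open they stand 13 mm farther back than shut.
Start: joints at [-0.119, 0.053, 1.613, -0, 1.476, -0.119], TCP at [0.625, 0, 0.231] pointing down, gripper open.
Joint ranges: [-3.01, 3.01], [-1.01, 2.22], [0.06, 2.58], [-1.02, 4.17], [0.09, 2.62], [-3.14, 3.14]. Speed limits (rad/s): [2.57, 2.57, 3.14, 3.14, 3.14, 3.14].

## Interface

Orientations are given as a unit quaternion [w, x, y, z].
In Python, from plant import manip gives the robot as it stands.
- The arm moves only by the shell command python3 -m crank 'ROWS' [OPENING]. ROWS is JSON, a list of rows, each an object of numbers: "x", "y", "z": the shift along the tool's x, y, z in cm; "turn": the turn about the tool's z in rad. In form: [{"x": .., "y": .., "z": .., "turn": ..}, ...]. A call has 1 to 5 rows; each row shifts and turns the commanded pose from where the row before left it, along the tool's axes as they then stand; what a row does not reach is not made up. A row lasts 1/10 s, in which the tool goes at most 50 mm and 8.59 degrees, less where a joint would pass 70% of its speed; a pose out of reach is approached as far as the arm can. A call with a gripper value outside its range is refused whole. OPENING is the opening in per cent of the stroke, from 0 (shut) to 100 (fully open), set as the call begins (- or left out, the last holds). The fingers move at their own pace and stop on an object; the grip force is fixed at half the most. Time passes only in rows, so rows that do not move let the fingers close. It gives the time, the measured TCP pose, the force, the opening and the grip force at its end, in the units of the state.
- manip.state(): the state, without advancing time (a new reading comes with each control period).
- manip.grab_frame(name): name is "scene" or "side" or "wrist"; returns (picture, depth): 420x560x3 uint8, red, green, blue; 420x560 float32, m along the optical axis (not along the pixel's ray), 0 where there is no reading.
- manip.camera_model(name): a dict with "mtx" (3x3 intrinsics, pixels), "k1" (the pictures are not rectified: a ray, as slopes to the right and down, at radius r is drawn at 1 + k1 r^2 times it, then the intrinsics apply), "world_to_cam" (4x4, takes a point from world to camera coordinates). Camera axes: x right, y down, z forward; pixel columns grow to the right and rows downward; lengths in m; the calibration is good to about 2 mm. A picture is of the moment at which its call begins: read the wrist's pose just before it. camera_model takes no time and is no camera call; for the wrist camera it gives the pose at the moment of the call.
- manip.job_done(): hands the job in; it is judged then, once.
The state is a dict: "time": time; "joint_pos": joint angles; "joint_vel": joint speeds; "joint_efforts": joint torques, N m; "tool_pos": TCP position; "tool_rot": TCP orientation; "contact_force": force on the tool from outside, world axes, zero at the start; "ft_torque": the same for the moment, N m; "gripper_width": opening from 0.0 (shut) to 1.0 (fully open); "grasp_force": force on a finger pad.
Only numpy, scipy, OpenCV 4.12 (cv2) and the standard library are available. Lean on these libraries where they do the work, as an engineer would, in place of code of your own. Each camera call takes 0.05 s, during which the arm holds its last target. There are 200 camera calls.

## Working session

There is one attempt and no reset: what is moved stays moved. The work goes in short steps, Python scripts to look and compute and a shell command to move; the robot and the scene stay as the last step left them, time stands still between calls to the robot, and variables do not carry over. Pictures are saved under pics/ and viewed, at most 11 in all, crops included, and the job is handed in when it is done.

```bash
ls; mkdir -p pics; cat > h.py <<'E'
import numpy as np, cv2, pickle
from plant import manip
def grab(n,tag):
    m=manip.camera_model(n); p,d=manip.grab_frame(n)
    pickle.dump((m,p,d),open(f'pics/{tag}.pkl','wb')); cv2.imwrite(f'pics/{tag}.png',p[:,:,::-1]); return m,p,d
def load(tag): return pickle.load(open(f'pics/{tag}.pkl','rb'))
def cloud(m,d):
    K=np.array(m['mtx']); h,w=d.shape
    u,v=np.meshgrid(np.arange(w),np.arange(h))
    q=np.stack([(u-K[0,2])/K[0,0],(v-K[1,2])/K[1,1]],-1)
    r=q.copy()
    for _ in range(8): r=q/(1+m['k1']*(r**2).sum(-1,keepdims=True))
    P=np.concatenate([r,np.ones((h,w,1))],-1)*d[...,None]
    T=np.linalg.inv(np.array(m['world_to_cam']))
    return P@T[:3,:3].T+T[:3,3]
E
python3 - <<'E'
from h import *
print(manip.state(),manip.grip_point_offset)
for n in('scene','side','wrist'):
    m,p,d=grab(n,n+'0'); print(n,np.linalg.inv(np.array(m['world_to_cam'])).round(3).tolist())
a=[cv2.imread(f'pics/{n}0.png') for n in('scene','side')]
E
```

```text
pics
{'time': 0.0, 'joint_pos': array([-1.18959290e-01,  5.33483140e-02,  1.61428871e+00,  2.03894935e-05,
        1.47601399e+00, -1.18986523e-01]), 'joint_vel': array([ 1.30649383e-03, -6.72996863e-05,  4.71269957e-04,  2.86491293e-04,
       -2.23620437e-03, -4.28532992e-04]), 'joint_efforts': array([ 2.70554956e-04, -3.93670499e+01, -3.70175600e+01, -1.62778279e-04,
        6.93513779e-03, -6.06393527e-06]), 'tool_pos': array([6.24376083e-01, 1.06146501e-04, 2.30071485e-01]), 'tool_rot': array([-8.15244823e-04,  7.07097468e-01,  7.07115346e-01, -6.28240668e-04]), 'contact_force': array([-0.04418952,  0.40330931, -0.42943866]), 'ft_torque': array([-1.27881762e-02, -9.75620463e-05,  8.72839489e-03]), 'grasp_force': 0.0, 'gripper_width': 1.0007957437123478} 0.0187
scene [[0.392, 0.545, -0.741, 1.181], [0.92, -0.242, 0.309, -0.249], [-0.011, -0.803, -0.596, 0.57], [0.0, 0.0, 0.0, 1.0]]
side [[-0.85, -0.358, 0.385, 0.352], [-0.526, 0.577, -0.625, 0.446], [0.002, -0.734, -0.679, 0.599], [0.0, 0.0, 0.0, 1.0]]
wrist [[1.0, 0.0, -0.001, 0.626], [0.0, -0.963, -0.27, 0.067], [-0.001, 0.27, -0.963, 0.372], [0.0, 0.0, 0.0, 1.0]]
```

View pics/scene0.png

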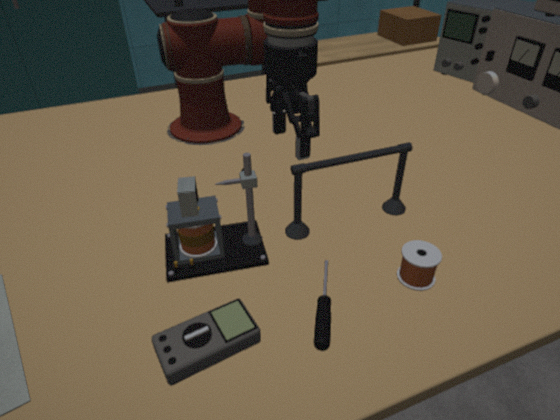

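View pics/side0.png

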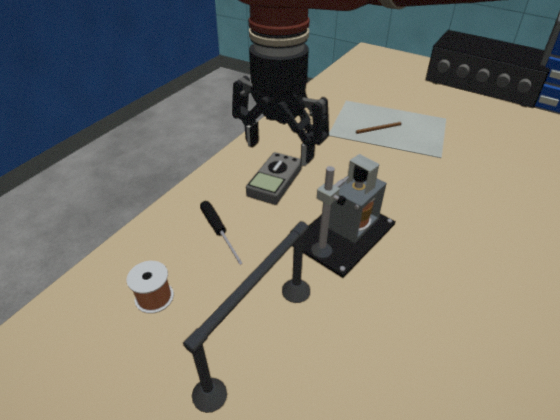

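The scene view shows the solenoid at (200,230), with the bracket at (188,195), the pointer tip near (218,184) and the bar running from (296,169) to (408,149). The side view has the bracket top at (362,172) and the bar from (197,340) to (300,231). Next I'll get these positions from depth.

```bash
python3 - <<'E'
from h import *
for n,(bb),(yk),(bar) in (('scene',(172,172,205,220),(160,195,225,225),(285,140,420,180)),('side',(340,150,385,200),(330,170,390,215),(180,220,310,350))):
    m,p,d=load(n+'0'); C=cloud(m,d)
    def sel(b,z0,z1):
        q=C[b[1]:b[3],b[0]:b[2]].reshape(-1,3); dd=d[b[1]:b[3],b[0]:b[2]].ravel()
        return q[(dd>0)&(q[:,2]>z0)&(q[:,2]<z1)]
    q=sel(bb,.158,.170); r=cv2.minAreaRect((q[:,:2]*1000).astype('f4')); print(n,'bracket',len(q),q.mean(0).round(4),r)
    q=sel(yk,.103,.112); print('yoke',len(q),q.min(0).round(3),q.max(0).round(3),cv2.minAreaRect((q[:,:2]*1000).astype('f4')))
    q=sel(bar,.152,.165); print('bar',len(q),q.mean(0).round(4),q.min(0).round(3),q.max(0).round(3),np.degrees(np.arctan2(*np.linalg.svd(q-q.mean(0),full_matrices=False)[2][0][[0,1]])),cv2.minAreaRect((q[:,:2]*1000).astype('f4')))
    # pointer, column
    q=sel((205,140,270,260) if n=='scene' else (310,150,360,260),.175,.215); print('high',len(q),q.mean(0).round(4),q.min(0).round(3),q.max(0).round(3))
    v0=cv2.resize(p[140:240,140:270] if n=='scene' else p[140:240,280:410],None,fx=6,fy=6,interpolation=2)
    cv2.imwrite(f'pics/{n}0c.png',v0[:,:,::-1])
E
```

```text
scene bracket 294 [ 0.5461 -0.1636  0.1633] ((542.7684326171875, -163.07049560546875), (29.231077194213867, 48.36106491088867), 74.66704559326172)
yoke 970 [ 0.502 -0.211  0.103] [ 0.587 -0.109  0.112] ((544.814208984375, -159.80113220214844), (94.55130767822266, 74.11046600341797), 79.95987701416016)
bar 826 [0.5704 0.1492 0.1576] [0.551 0.029 0.152] [0.583 0.282 0.163] -176.92860872300545 ((568.9064331054688, 155.50076293945312), (253.20480346679688, 19.397680282592773), 86.208251953125)
high 152 [ 0.5655 -0.0573  0.194 ] [ 0.555 -0.063  0.175] [ 0.57  -0.049  0.209]
side bracket 314 [ 0.5416 -0.1469  0.1618] ((547.7625732421875, -110.25904083251953), (132.9513702392578, 49.18424987792969), 84.37248992919922)
yoke 683 [ 0.504 -0.199  0.103] [ 0.576 -0.104  0.112] ((544.3682250976562, -155.72328186035156), (95.79918670654297, 69.26541900634766), 80.15052795410156)
bar 1974 [0.566  0.1793 0.158 ] [0.55  0.033 0.152] [0.583 0.289 0.164] 3.3152794349054995 ((566.8197631835938, 160.93792724609375), (255.50364685058594, 19.00470542907715), 86.69490814208984)
high 167 [ 0.5603 -0.049   0.1942] [ 0.555 -0.06   0.175] [ 0.568 -0.044  0.207]
```

View pics/scene0c.png

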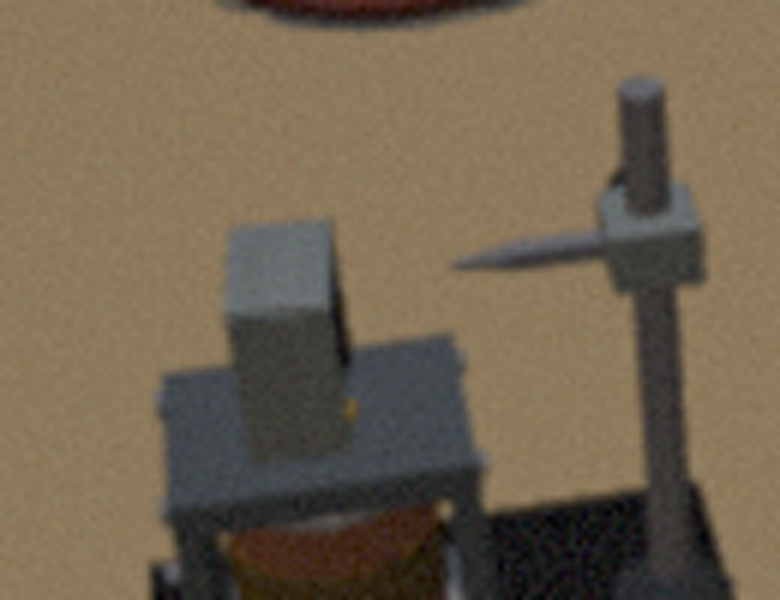

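Solenoid yaw comes out near -10°, with the bore at about (0.545,-0.157). The bracket is at about (0.543,-0.162) with yaw near -15°. The bar passes through (0.567,0.158) with yaw -3.4°. In the crop the pointer tip is at (455,264), which is scene pixel (215.8,184). I'll move above the bracket now and look again with the wrist camera.

```bash
python3 -m crank '[{"x":-3,"y":-1.6},{"x":-3.3,"y":-1.6},{"x":-3.4,"y":-1.6},{"x":-3.3,"y":-1.6},{"x":-3.2,"y":-1.7}]' 100; python3 -m crank '[{"z":-1,"turn":0.13},{"z":-1,"turn":0.13},{},{}]'
python3 - <<'E'
from h import *
s=manip.state(); print(s['tool_pos'],s['tool_rot'])
m,p,d=grab('wrist','w1'); C=cloud(m,d)
def sel(z0,z1,c,R):
    k=(d>0)&(C[...,2]>z0)&(C[...,2]<z1)&(np.hypot(C[...,0]-c[0],C[...,1]-c[1])<R); return C[k]
q=sel(.158,.169,(.543,-.162),.04);print(len(q),q.mean(0),cv2.minAreaRect((q[:,:2]*1000).astype('f4')))
q=sel(.104,.112,(.545,-.157),.07);print(len(q),cv2.minAreaRect((q[:,:2]*1000).astype('f4')))
E
```

```text
[6.24515152e-01 7.86490514e-05 2.30358168e-01] [-6.11519575e-04  7.07098407e-01  7.07114722e-01 -4.88605341e-04]
0 [nan nan nan] ((0.0, 0.0), (0.0, 0.0), 0.0)
2229 ((558.2696533203125, -138.44082641601562), (68.99787902832031, 49.862159729003906), 32.62223434448242)schema error: expected keys x, y, z, turn
schema error: expected keys x, y, z, turn
<stdin>:6: RuntimeWarning: Mean of empty slice.
  ret = um.true_divide(
```

View pics/w1.png

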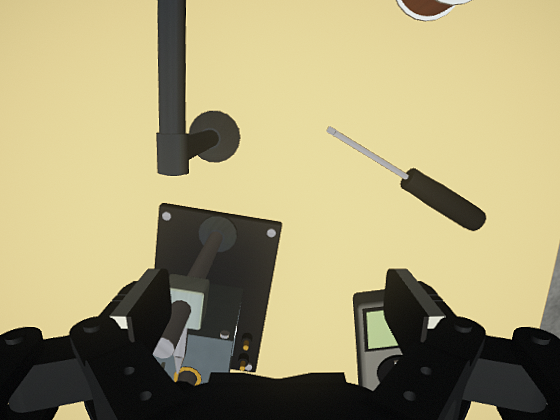

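The rows were refused because every key is required, so this wrist view is still from the start pose. It shows the bar end at (172,170) and the solenoid at the lower left.

```bash
python3 -m crank '[{"x":-3,"y":-1.6,"z":0,"turn":0},{"x":-3.3,"y":-1.6,"z":0,"turn":0},{"x":-3.4,"y":-1.6,"z":0,"turn":0},{"x":-3.3,"y":-1.6,"z":0,"turn":0},{"x":-3.2,"y":-1.7,"z":0,"turn":0}]' 100; python3 -m crank '[{"x":0,"y":0,"z":-1,"turn":0.13},{"x":0,"y":0,"z":-1,"turn":0.13},{"x":0,"y":0,"z":0,"turn":0},{"x":0,"y":0,"z":0,"turn":0}]'
python3 - <<'E'
from h import *
s=manip.state(); print(s['tool_pos'],s['tool_rot'])
m,p,d=grab('wrist','w2'); C=cloud(m,d)
def sel(z0,z1,c,R):
    k=(d>0)&(C[...,2]>z0)&(C[...,2]<z1)&(np.hypot(C[...,0]-c[0],C[...,1]-c[1])<R); return C[k]
q=sel(.158,.169,(.543,-.162),.04);print(len(q),q.mean(0),cv2.minAreaRect((q[:,:2]*1000).astype('f4')))
q=sel(.104,.112,(.545,-.157),.07);print(len(q),cv2.minAreaRect((q[:,:2]*1000).astype('f4')))
E
```

```text
time: 0.7
tool_pos: [0.5431, -0.1631, 0.2311]
tool_rot: [-0.0, 0.707, 0.707, -0.0]
contact_force: [0.6, 0.1, -0.2]
gripper_width: 1.001
grasp_force: 0.0
time: 1.1
tool_pos: [0.544, -0.1619, 0.2511]
tool_rot: [0.0, 0.792, 0.611, 0.0]
contact_force: [0.3, 0.2, 0.7]
gripper_width: 1.002
grasp_force: 0.0
[ 0.54398047 -0.16193812  0.25114785] [3.08973551e-05 7.91950686e-01 6.10585055e-01 1.63264480e-05]
3022 [ 0.5441284  -0.16203301  0.16263629] ((543.9761352539062, -162.54493713378906), (30.333391189575195, 46.01526641845703), 75.3027114868164)
5988 ((546.43359375, -159.73370361328125), (96.21978759765625, 70.25188446044922), 80.58676147460938)
```

View pics/w2.png

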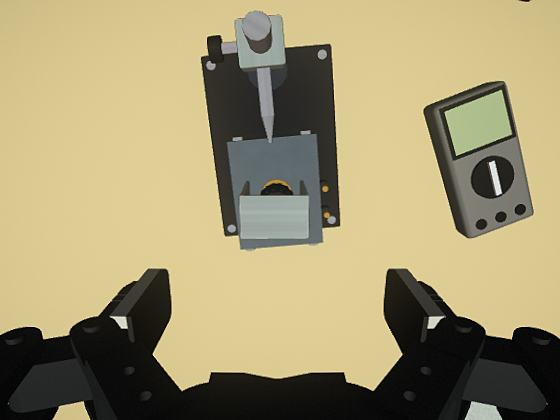

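The bracket is directly under the tool, with its bridge around (274,216). The pointer tip is at (269,142). I'll descend and grip, and measure the pointer from this picture.

```bash
python3 -m crank '[{"x":0,"y":0,"z":3,"turn":0},{"x":0,"y":0,"z":3,"turn":0},{"x":0,"y":0,"z":3,"turn":0},{"x":0,"y":0,"z":2,"turn":0},{"x":0,"y":0,"z":1.3,"turn":0}]'; python3 -m crank '[{"x":0,"y":0,"z":0,"turn":0},{"x":0,"y":0,"z":0,"turn":0},{"x":0,"y":0,"z":0,"turn":0},{"x":0,"y":0,"z":0,"turn":0},{"x":0,"y":0,"z":0,"turn":0}]' 40
python3 - <<'E'
from h import *
m,p,d=load('w2'); C=cloud(m,d)
def ray(m,u,v):
    P=[]
    for z in(.5,1.): dd=np.full((420,560),z,'f4'); P.append(cloud(m,dd)[int(v),int(u)])
    n=P[1]-P[0]; return P[0],n/np.linalg.norm(n)
for v in range(72,146,5): print(v,[C[v,u].round(4).tolist() for u in (range(262,274,3))])
a,b=ray(m,269,142); ms,_,_=load('scene0'); c,e=ray(ms,216,184)
s=np.linalg.lstsq(np.stack([b,-e],1),c-a,rcond=None)[0]; print(a+s[0]*b,c+s[1]*e)
E
```

```text
time: 1.65
tool_pos: [0.5425, -0.161, 0.1251]
tool_rot: [-0.002, 0.792, 0.61, -0.001]
contact_force: [-0.7, 0.3, -0.4]
gripper_width: 1.004
grasp_force: 0.0
time: 2.15
tool_pos: [0.5451, -0.1625, 0.1302]
tool_rot: [0.001, 0.793, 0.61, 0.001]
contact_force: [0.4, -0.6, 3.8]
gripper_width: 0.531
grasp_force: 61.9
72 [[0.5601, -0.072, 0.1574], [0.5619, -0.0725, 0.1575], [0.5637, -0.0731, 0.1588], [0.5667, -0.0622, 0.046]]
77 [[0.5593, -0.0749, 0.1575], [0.5611, -0.0754, 0.1586], [0.5629, -0.0759, 0.1588], [0.5658, -0.0648, 0.0279]]
82 [[0.5586, -0.0778, 0.1586], [0.5603, -0.0781, 0.1569], [0.5621, -0.0787, 0.158], [0.5639, -0.079, 0.1562]]
87 [[0.5578, -0.0807, 0.1597], [0.5596, -0.0811, 0.1581], [0.5614, -0.0816, 0.1579], [0.5632, -0.0821, 0.1588]]
92 [[0.557, -0.0835, 0.1577], [0.5588, -0.084, 0.1578], [0.5606, -0.0845, 0.1585], [0.5624, -0.085, 0.1586]]
97 [[0.5562, -0.0865, 0.159], [0.558, -0.0868, 0.1566], [0.5598, -0.0874, 0.1578], [0.5616, -0.0879, 0.1594]]
102 [[0.5554, -0.0893, 0.1582], [0.5572, -0.0898, 0.1583], [0.559, -0.0903, 0.1575], [0.5608, -0.0907, 0.1577]]
107 [[0.5546
[... 259 characters left out ...]
86, 0.159], [0.5567, -0.0991, 0.1594], [0.5585, -0.0996, 0.1585]]
122 [[0.5456, -0.1036, 0.0113], [0.554, -0.1016, 0.1583], [0.5559, -0.1021, 0.1589], [0.5577, -0.1026, 0.1575]]
127 [[0.5444, -0.1084, 0.0137], [0.5532, -0.1047, 0.1569], [0.555, -0.1051, 0.1571], [0.5568, -0.1057, 0.1563]]
132 [[0.543, -0.1133, 0.0135], [0.5462, -0.1139, 0.0178], [0.5542, -0.1082, 0.156], [0.556, -0.1087, 0.1559]]
137 [[0.5461, -0.1137, 0.0939], [0.5486, -0.1142, 0.0963], [0.5534, -0.1112, 0.157], [0.5552, -0.1117, 0.1569]]
142 [[0.5459, -0.1166, 0.1081], [0.5482, -0.1172, 0.1084], [0.5504, -0.1179, 0.1065], [0.5544, -0.1149, 0.1558]]
[ 0.55313518 -0.11451834  0.15615362] [ 0.55355593 -0.1129701   0.15602332]
```

Gripped: width 0.53 is about 45 mm. The pointer axis is at z of about 0.1545. Lift.

```bash
python3 -m crank '[{"x":0,"y":0,"z":-1,"turn":0},{"x":0,"y":0,"z":-2,"turn":0},{"x":0,"y":0,"z":-3.5,"turn":0},{"x":0,"y":0,"z":-3.5,"turn":0},{"x":0,"y":0,"z":-3.5,"turn":0}]' 
python3 -m crank '[{"x":0,"y":0,"z":0,"turn":-0.1},{"x":0,"y":0,"z":0,"turn":-0.1},{"x":0,"y":0,"z":0,"turn":0},{"x":0,"y":0,"z":0,"turn":0}]'
python3 - <<'E'
from h import *
s=manip.state(); print(s['tool_pos'],s['tool_rot'],s['gripper_width'],s['grasp_force'])
m,p,d=grab('wrist','w3'); m,p,d=grab('side','s3')
E
```

```text
time: 2.65
tool_pos: [0.5435, -0.1618, 0.2649]
tool_rot: [-0.0, 0.793, 0.609, -0.0]
contact_force: [0.4, -0.4, -1.3]
gripper_width: 0.533
grasp_force: 61.5
time: 3.05
tool_pos: [0.5437, -0.1619, 0.2632]
tool_rot: [-0.0, 0.729, 0.685, -0.0]
contact_force: [0.9, 0.5, 0.5]
gripper_width: 0.529
grasp_force: 61.5
[ 0.54374348 -0.16190151  0.26324097] [-2.01639489e-04  7.28680049e-01  6.84854243e-01 -1.02284212e-04] 0.5288262226977444 61.489452570676804
```

View pics/s3.png

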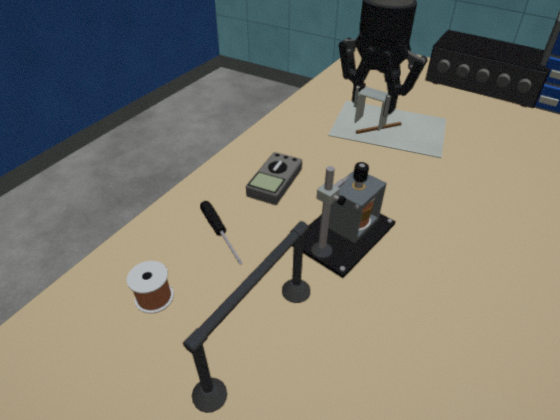

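The side view shows the bracket held at (372,108) and the knob bare at (361,172). Next I'll carry the bracket over the bar.

```bash
python3 -m crank '[{"x":2,"y":0,"z":0,"turn":0},{"x":4,"y":0.1,"z":0,"turn":0},{"x":4.5,"y":0.1,"z":0,"turn":0},{"x":4.5,"y":0.1,"z":0,"turn":0},{"x":4.5,"y":0.1,"z":0,"turn":0}]' 
python3 -m crank '[{"x":4.3,"y":0.05,"z":0,"turn":0},{"x":3,"y":0,"z":0,"turn":0},{"x":1.5,"y":0,"z":0,"turn":0},{"x":0,"y":0,"z":0,"turn":0},{"x":0,"y":0,"z":0,"turn":0}]'
python3 - <<'E'
from h import *
s=manip.state(); print(s['tool_pos'],s['tool_rot'])
m,p,d=grab('wrist','w4'); C=cloud(m,d)
def fit(lo,hi,y0,y1):
    k=(d>0)&(C[...,2]>lo)&(C[...,2]<hi)&(C[...,1]>y0)&(C[...,1]<y1)&(abs(C[...,0]-.567)<.03); return C[k]
q=fit(.150,.166,.1,.25); print(len(q))
a=np.polyfit(q[:,1],q[:,0],1); print(a,np.polyval(a,.12),q[:,2].max()); r=cv2.minAreaRect((q[:,:2]*1000).astype('f4'));print(r)
q=C[(d>0)&(C[...,2]>.28)&(C[...,2]<.31)]; print(len(q), q.mean(0) if len(q) else 0)
E
```

```text
time: 3.65
tool_pos: [0.5594, 0.034, 0.2631]
tool_rot: [-0.0, 0.729, 0.685, -0.0]
contact_force: [0.9, 0.1, -0.4]
gripper_width: 0.528
grasp_force: 61.5
time: 4.15
tool_pos: [0.5655, 0.1193, 0.2631]
tool_rot: [0.0, 0.728, 0.685, -0.0]
contact_force: [-0.0, -0.6, -1.0]
gripper_width: 0.526
grasp_force: 61.5
[0.56545075 0.11933573 0.2630607 ] [ 1.63967424e-04  7.28229974e-01  6.85332649e-01 -4.89424490e-04]
5232
[0.05313615 0.56047034] 0.5668466800261963 0.1618308127175539
((569.6282348632812, 174.99185180664062), (150.74586486816406, 15.641112327575684), 86.87977600097656)
14036 [0.56726666 0.12138525 0.29605373]
```

View pics/w4.png

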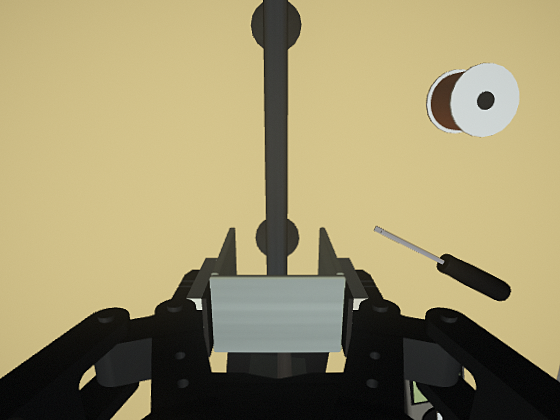

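The bracket is at (277,312), centred over the bar (column 276), and both posts are clear of it. Lower away.

```bash
python3 -m crank '[{"x":0,"y":0.05,"z":2.5,"turn":0},{"x":0,"y":0,"z":3.5,"turn":0},{"x":0,"y":0,"z":3,"turn":0},{"x":0,"y":0,"z":2,"turn":0},{"x":0,"y":0,"z":1,"turn":0}]' 
python3 -m crank '[{"x":0,"y":0,"z":0.5,"turn":0},{"x":0,"y":0,"z":0.4,"turn":0},{"x":0,"y":0,"z":0.2,"turn":0},{"x":0,"y":0,"z":0,"turn":0},{"x":0,"y":0,"z":0,"turn":0}]'
```

```text
time: 4.7
tool_pos: [0.5646, 0.1184, 0.1406]
tool_rot: [-0.001, 0.729, 0.685, -0.002]
contact_force: [-0.3, -0.3, -0.9]
gripper_width: 0.536
grasp_force: 61.5
time: 5.2
tool_pos: [0.5665, 0.1203, 0.1333]
tool_rot: [0.001, 0.728, 0.686, 0.001]
contact_force: [-0.5, 0.4, -0.8]
gripper_width: 0.53
grasp_force: 61.5
```

```bash
python3 -m crank '[{"x":0,"y":0,"z":0.1,"turn":0},{"x":0,"y":0,"z":0.1,"turn":0},{"x":0,"y":0,"z":0.05,"turn":0},{"x":0,"y":0,"z":0,"turn":0},{"x":0,"y":0,"z":0,"turn":0}]'; python3 -m crank '[{"x":0,"y":0,"z":0,"turn":0},{"x":0,"y":0,"z":0,"turn":0}]'
python3 - <<'E'
from h import *
m,p,d=grab('side','s5'); cv2.imwrite('pics/s5c.png',cv2.resize(p[130:330,150:400],None,fx=3,fy=3,interpolation=2)[:,:,::-1])
E
```

```text
time: 5.7
tool_pos: [0.566, 0.1203, 0.1302]
tool_rot: [0.0, 0.728, 0.686, 0.0]
contact_force: [-0.8, 0.5, 1.7]
gripper_width: 0.534
grasp_force: 61.7
time: 5.9
tool_pos: [0.566, 0.1203, 0.1301]
tool_rot: [0.0, 0.728, 0.686, 0.0]
contact_force: [-1.0, 0.3, 2.4]
gripper_width: 0.526
grasp_force: 61.8
```

View pics/s5c.png

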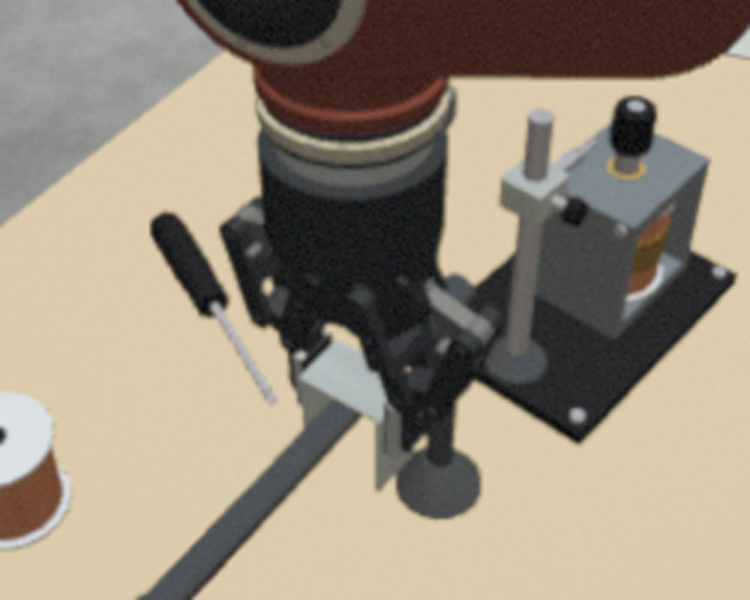

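The bracket is astride the bar, with its bridge at (343,380) in the crop and light contact. Release and lift.

```bash
python3 -m crank '[{"x":0,"y":0,"z":0,"turn":0},{"x":0,"y":0,"z":0,"turn":0},{"x":0,"y":0,"z":0,"turn":0},{"x":0,"y":0,"z":0,"turn":0},{"x":0,"y":0,"z":0,"turn":0}]' 90; python3 -m crank '[{"x":0,"y":0,"z":-1.5,"turn":0},{"x":0,"y":0,"z":-3,"turn":0},{"x":0,"y":0,"z":-4,"turn":0},{"x":0,"y":0,"z":-3.5,"turn":0},{"x":0,"y":0,"z":0,"turn":0}]'
python3 -m crank '[{"x":-2.5,"y":0,"z":0,"turn":0},{"x":-4.5,"y":0,"z":0,"turn":0},{"x":-4.5,"y":-0.1,"z":0,"turn":0},{"x":-4.5,"y":-0.1,"z":0,"turn":0},{"x":-4.5,"y":0,"z":0,"turn":0}]' 
python3 -m crank '[{"x":-4.4,"y":0,"z":0,"turn":0},{"x":-3,"y":0,"z":0,"turn":0},{"x":0,"y":0,"z":0,"turn":0.115},{"x":0,"y":0,"z":0,"turn":0},{"x":0,"y":0,"z":0,"turn":0}]' 
python3 - <<'E'
from h import *
s=manip.state(); print(s['tool_pos'],s['tool_rot'])
m,p,d=grab('wrist','w6'); C=cloud(m,d)
k=(d>0)&(C[...,2]>.151)&(C[...,2]<.161)&(np.hypot(C[...,0]-.546,C[...,1]+.158)<.022)
q=C[k];print(len(q),q.mean(0),cv2.minEnclosingCircle((q[:,:2]*1000).astype('f4')))
m,p2,d2=grab('side','s6')
cv2.imwrite('pics/j6.png',np.hstack([p[60:300,130:430],p2[130:370,150:450]])[:,:,::-1])
E
```

```text
time: 6.45
tool_pos: [0.5659, 0.1202, 0.1297]
tool_rot: [-0.0, 0.728, 0.686, -0.0]
contact_force: [-1.0, 1.1, -0.8]
gripper_width: 0.899
grasp_force: 0.0
time: 6.95
tool_pos: [0.5693, 0.1205, 0.2587]
tool_rot: [0.004, 0.728, 0.686, 0.005]
contact_force: [0.9, -0.8, -0.1]
gripper_width: 0.901
grasp_force: 0.0
time: 7.45
tool_pos: [0.5511, -0.0858, 0.2502]
tool_rot: [0.0, 0.728, 0.686, 0.0]
contact_force: [1.8, -0.1, 0.1]
gripper_width: 0.9
grasp_force: 0.0
time: 7.95
tool_pos: [0.5471, -0.158, 0.2499]
tool_rot: [-0.0, 0.765, 0.644, 0.0]
contact_force: [-0.9, -0.1, -1.6]
gripper_width: 0.905
grasp_force: 0.0
[ 0.54714267 -0.15795035  0.2498798 ] [-8.87854380e-05  7.65422533e-01  6.43528038e-01  3.26536828e-05]
1110 [ 0.54663159 -0.15855462  0.15547938] ((546.4173583984375, -159.5881805419922), 13.53674602508545)
```

View pics/j6.png

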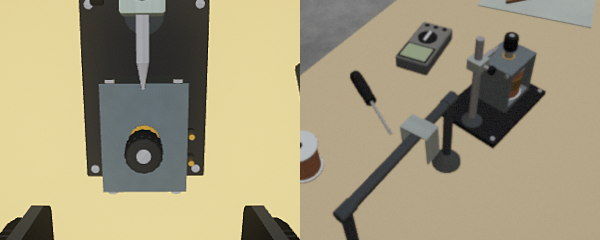

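The bracket hangs on the bar, at (418,135) in the composite. The knob measures (0.5465,-0.159), top z 0.1555, which matches the expected height. Descend and close on it.

```bash
python3 -m crank '[{"x":-0.1,"y":-0.05,"z":2.5,"turn":0},{"x":0,"y":0,"z":3.5,"turn":0},{"x":0,"y":0,"z":3,"turn":0},{"x":0,"y":0,"z":2,"turn":0},{"x":0,"y":0,"z":1.6,"turn":0}]'; python3 -m crank '[{"x":0,"y":0,"z":0,"turn":0},{"x":0,"y":0,"z":0,"turn":0},{"x":0,"y":0,"z":0,"turn":0},{"x":0,"y":0,"z":0,"turn":0},{"x":0,"y":0,"z":0,"turn":0}]' 45;  python3 -m crank '[{"x":0,"y":0,"z":0,"turn":0},{"x":0,"y":0,"z":0,"turn":0},{"x":0,"y":0,"z":0,"turn":0},{"x":0,"y":0,"z":0,"turn":0},{"x":0,"y":0,"z":0,"turn":0}]' 10;python3 -c "
from plant import manip as m
s=m.state();print(s['ft_torque'],s['tool_pos'])"
```

```text
time: 8.55
tool_pos: [0.546, -0.158, 0.122]
tool_rot: [-0.001, 0.765, 0.643, -0.0]
contact_force: [0.2, -0.0, -0.6]
gripper_width: 0.901
grasp_force: 0.0
time: 9.05
tool_pos: [0.5472, -0.1594, 0.125]
tool_rot: [0.001, 0.766, 0.643, 0.0]
contact_force: [0.1, -0.2, 0.6]
gripper_width: 0.453
grasp_force: 0.0
time: 9.55
tool_pos: [0.5457, -0.1591, 0.1247]
tool_rot: [-0.001, 0.766, 0.643, -0.001]
contact_force: [-4.2, 1.0, 4.9]
gripper_width: 0.291
grasp_force: 58.5
[ 0.15619123  1.03174971 -0.03200851] [ 0.5457043  -0.15911155  0.12471939]
```

It's holding the knob, with a side load of about 4 N in -x. I'll relieve that and begin lifting.

```bash
python3 -m crank '[{"x":0,"y":-0.05,"z":0,"turn":0},{"x":0,"y":-0.05,"z":-0.1,"turn":0},{"x":0,"y":0,"z":-0.1,"turn":0},{"x":0,"y":0,"z":-0.1,"turn":0},{"x":0,"y":0,"z":0,"turn":0}]'; python3 -m crank '[{"x":0,"y":0,"z":0,"turn":0},{"x":0,"y":0,"z":0,"turn":0},{"x":0,"y":0,"z":0,"turn":0}]';python3 -c "
from plant import manip as m
s=m.state();print(s['ft_torque'],s['tool_pos'])"
```

```text
time: 10.05
tool_pos: [0.5454, -0.1588, 0.1264]
tool_rot: [-0.0, 0.766, 0.643, -0.0]
contact_force: [-0.4, -0.5, -1.8]
gripper_width: 0.286
grasp_force: 58.9
time: 10.35
tool_pos: [0.5455, -0.1589, 0.1266]
tool_rot: [-0.0, 0.766, 0.643, -0.0]
contact_force: [-0.4, -0.4, -2.3]
gripper_width: 0.288
grasp_force: 58.9
[ 0.04409154  0.13828316 -0.01926143] [ 0.5454528  -0.15885601  0.12661297]
```

The side load is gone and it carries the plunger's weight (-2.3 N). I'll raise most of the way and then measure.

```bash
python3 -m crank '[{"x":0,"y":0,"z":-0.4,"turn":0},{"x":0,"y":0,"z":-0.5,"turn":0},{"x":0,"y":0,"z":-0.5,"turn":0},{"x":0,"y":0,"z":-0.5,"turn":0},{"x":0,"y":0,"z":-0.4,"turn":0}]'; python3 -m crank '[{"x":0,"y":0,"z":0,"turn":0},{"x":0,"y":0,"z":0,"turn":0},{"x":0,"y":0,"z":0,"turn":0}]'
python3 - <<'E'
from h import *
s=manip.state();print(s['ft_torque'],s['tool_pos'])
_,p,_=grab('scene','c7');_,q,_=grab('side','s7')
a=cv2.resize(p[150:230,170:240],None,fx=5.7,fy=5.7,interpolation=2);b=cv2.resize(q[150:230,325:395],None,fx=5.7,fy=5.7,interpolation=2)
print(a.shape);cv2.imwrite('pics/j7.png',np.hstack([a,b])[:,:,::-1])
E
```

```text
time: 10.85
tool_pos: [0.5457, -0.159, 0.1505]
tool_rot: [0.0, 0.766, 0.643, 0.0]
contact_force: [-0.7, -0.4, -2.0]
gripper_width: 0.286
grasp_force: 59.0
time: 11.15
tool_pos: [0.5456, -0.1589, 0.1497]
tool_rot: [0.0, 0.766, 0.643, 0.0]
contact_force: [-0.5, -0.6, -1.6]
gripper_width: 0.289
grasp_force: 59.0
[ 0.01997201 -0.00902109 -0.01650337] [ 0.54563509 -0.15892489  0.14971235]
(456, 399, 3)
```

View pics/j7.png

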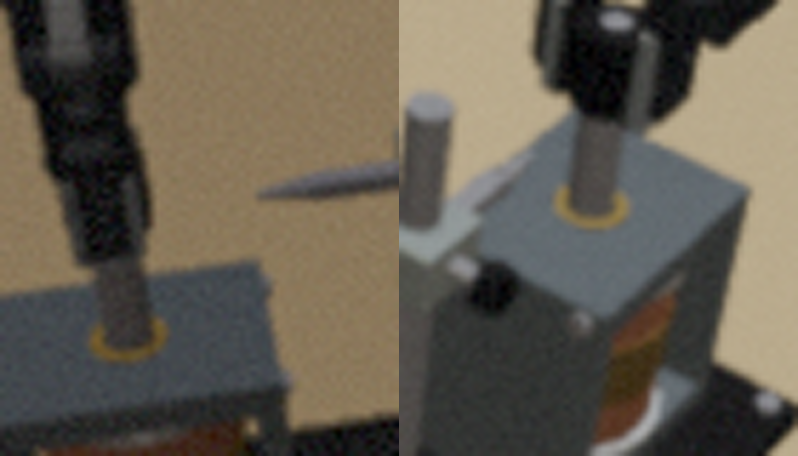

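In the side crop (right half) the knob's lower edge shows at (597,120) with the rod below it. In the scene crop (left half) the pointer tip is at (260,194). I'll refine the pointer height against the yoke (0.108), and the knob's rise from its top mark.

```bash
python3 - <<'E'
from h import *
from scipy.optimize import least_squares
grab('wrist','w7')
yaw=-.170; o=np.array([.5458,-.1585]); R=np.array([[np.cos(yaw),np.sin(yaw)],[-np.sin(yaw),np.cos(yaw)]])
for t in('w2','w6','w7','scene0','side0','c7','s7'):
    m,p,d=load(t); C=cloud(m,d); L=C.copy(); L[...,:2]=(C[...,:2]-o)@R.T
    g=(d>0)
    y=L[g&(abs(L[...,2]-.108)<.006)&(abs(L[...,0])<.032)&(abs(L[...,1])<.042)&(np.hypot(L[...,0],L[...,1])>.025)]
    q=L[g&(abs(L[...,0])<.012)&(L[...,1]>.064)&(L[...,1]<.086)&(abs(L[...,2]-.154)<.010)]
    f=lambda a:np.hypot(q[:,0]-a[0]-a[2]*(q[:,1]-.075),q[:,2]-a[1]-a[3]*(q[:,1]-.075))-.004
    r=least_squares(f,[0,.154,0,0],loss='soft_l1',f_scale=.001) if len(q)>20 else None
    print(t,len(y),np.median(y[:,2]) if len(y) else 0,len(q),None if r is None else (r.x.round(4),np.median(q[:,2])))
# knob top mark in side: cross-correlate s6->s7
m,p6,_=load('s6');_,p7,_=load('s7')
K=np.array(m['mtx']);T=np.array(m['world_to_cam'])
def proj(P):
    c=T[:3,:3]@P+T[:3,3]; s=c[:2]/c[2]; s=s*(1+m['k1']*s@s); return K[:2,:2]@s+K[:2,2]
for z in(.156,.181,.1845): print(z,proj(np.array([.5458,-.1585,z])))
for p in(p6,p7):
    g=p.astype(int).sum(2); u,v=proj(np.array([.5458,-.1585,.156 if p is p6 else .181])).round().astype(int)
    w=g[v-6:v+7,u-6:u+7]; k=np.clip(w-np.percentile(w,50)-120,0,None)*1.; yy,xx=np.mgrid[-6:7,-6:7]; k[np.hypot(xx,yy)>5]=0
    print(u+(k*xx).sum()/k.sum(),v+(k*yy).sum()/k.sum(),(k>0).sum())
    print(w)
E
```

```text
w2 3369 0.10770320796079674 475 (array([ 0.0004,  0.1548, -0.0193,  0.0045]), np.float64(0.15819752083227567))
w6 4957 0.10772552294991555 460 (array([ 0.0004,  0.1548, -0.0125,  0.0077]), np.float64(0.15818046309424344))
w7 6806 0.10768068253006972 1463 (array([ 0.0002,  0.1548, -0.0139, -0.0023]), np.float64(0.15819276576843017))
scene0 568 0.10884265436424728 66 (array([-0.0015,  0.1561,  0.0114,  0.0079]), np.float64(0.1586675041906985))
side0 337 0.10702893153645437 52 (array([-0.0026,  0.1545, -0.0424, -0.0169]), np.float64(0.15742175348649026))
c7 613 0.10885138068967737 66 (array([-0.0015,  0.1558, -0.0003,  0.0014]), np.float64(0.15823114659106896))
s7 453 0.10698612153196829 51 (array([-0.0022,  0.1545, -0.0292,  0.0249]), np.float64(0.15743551411519008))
0.156 [361.87191416 164.13612206]
0.181 [363.76865223 152.66347455]
0.1845 [364.04025171 151.01673086]
362.3997613365155 160.87947494033412 25
[[488 486 480 479 485 483 482 485 482 483 485 480 481]
 [487 486 482 481 483 490 488 484 480 485 484 485 478]
 [485 483 483 482 484 473 479 482 480 479 485 486 486]
 [476 455 438 43
[... 590 characters left out ...]
20 484 491 494 494 491 426 263  85  78]
 [ 50  27 180 426 484 489 489 494 490 426 256  97  66]
 [ 22  61 183 392 459 464 476 485 481 411 237  87  66]
 [ 67  21 121 253 303 311 367 429 445 364 179  78  55]
 [ 74  93 119 176 209 225 202 204 217 201 116  47  65]
 [ 71  97 199 299 348 361 299 222 145  93  71  50  21]
 [ 86 102 267 383 416 422 413 337 182  94  64  53  91]
 [ 93  85 195 342 392 405 391 316 180  97  99  47  40]
 [ 50  91  93 153 216 224 227 174 127 174 185 115  87]
 [ 59  71  75  93 110 101 110 104 103 266 288 205 115]
 [ 42  39  51  75  64  93  79  95 114 202 254 242 172]
 [  0  34  44  36  36  59  60  70  85 187 216 209 162]
 [  0  36  18  44  30  66   4  32 112 182 210 222 139]]
```

Both methods agree. The pointer axis is 47.1 mm above the yoke, so the target rise is 29.1 mm. The rise so far is 25.0 mm, both by TCP and by the knob-top mark. That leaves 4.1 mm.

```bash
python3 -m crank '[{"x":0,"y":0,"z":-0.15,"turn":0},{"x":0,"y":0,"z":-0.15,"turn":0},{"x":0,"y":0,"z":-0.11,"turn":0},{"x":0,"y":0,"z":0,"turn":0},{"x":0,"y":0,"z":0,"turn":0}]'; python3 -m crank '[{"x":0,"y":0,"z":0,"turn":0},{"x":0,"y":0,"z":0,"turn":0},{"x":0,"y":0,"z":0,"turn":0},{"x":0,"y":0,"z":0,"turn":0},{"x":0,"y":0,"z":0,"turn":0}]'
python3 - <<'E'
from h import *
s=manip.state();print(s['ft_torque'],s['tool_pos'])
_,q,_=grab('side','s8')
cv2.imwrite('pics/j8.png',cv2.resize(q[140:280,250:400],None,fx=4,fy=4,interpolation=2)[:,:,::-1])
E
```

```text
time: 11.8
tool_pos: [0.5456, -0.1589, 0.154]
tool_rot: [0.0, 0.766, 0.643, 0.0]
contact_force: [0.7, -0.8, -1.9]
gripper_width: 0.283
grasp_force: 59.0
time: 12.3
tool_pos: [0.5455, -0.1589, 0.1539]
tool_rot: [-0.0, 0.766, 0.643, -0.0]
contact_force: [-0.4, -0.2, -1.0]
gripper_width: 0.289
grasp_force: 59.0
[ 0.06300102 -0.04300796 -0.02651408] [ 0.54554205 -0.15890625  0.15386131]
```

View pics/j8.png

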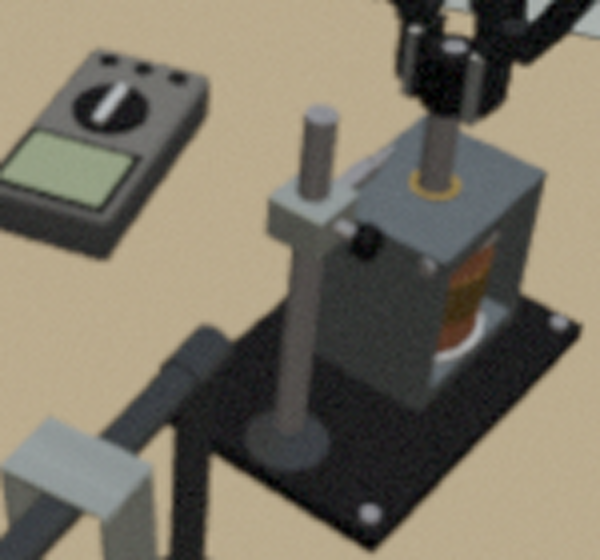

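The plunger is held and steady, with the knob at (455,75) and side force within noise. The bracket hangs on the bar at (80,465) and nothing else has moved.

```bash
python3 -c "
from plant import manip
print(manip.job_done())"
```

```text
the job is handed in; nothing more can be done
None
```

I handed the job in at about 12 s of the 51 s allowed: the bracket hangs astride the bar, and the gripper is holding the plunger steady with the knob's lower edge level with the pointer, by my measurements to within about 0.5 mm (29.2 mm drawn against 29.1 mm wanted).

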